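# Dispense one tissue cassette and nudge it onto the blue pad

## Robot

A 6-joint arm with a two-finger parallel gripper is mounted at the origin on a cart in front of the work surface, level with it; the furniture and walls round the work are solid. World frame = base frame: x ahead of the robot, y to its left, z up, the work surface at z = 0. Lengths are in m, angles in rad, forces in N, time in s.
With the tool pointing down it reaches from about 0.4 to 0.825 m from the base axis. Payload 7 kg.
Tool frame: the origin (TCP) lies at the very end of the fingers, on their centre line; the grasp point (between the pads) lies 19 mm behind it; z points along the fingers, y is the line along which they close (so a half turn about z gives the same grasp; the last joint's range is limited). The gripper opens to 85 mm and grips with 20 to 120 N. Pads are 22 mm wide; open, the fingers measure 114 mm over their backs; the gripper's body (76 mm by 85 mm) begins 54 mm behind the grasp point. The pads swing forward as they close: fully open they stand 13 mm farther back than shut.
Start: joints at [-0.894, 0.359, 0.012, 0, -1.224, -0.288], TCP at [0.256, -0.625, 0.231] pointing down, gripper open.
Joint ranges: [-3.07, 3.07], [-1.43, 2.12], [-1.02, 1.25], [-3.03, 1.67], [-3.05, -0], [-3.03, 3.03]. Speed limits (rad/s): [2.39, 2.39, 3.01, 3.14, 3.14, 3.14].

## Interface

Orientations are given as [roll, pitch, yaw] about the fixed x, y, z axes, in that order (R = Rz(yaw) Ry(pitch) Rx(roll)).
In Python, from station import manip gives the robot as it stands.
- The arm moves only by the tool step_arm, never from a script. Its argument "increments" is a list of rows, each an object of numbers: "x", "y", "z": the shift along the tool's x, y, z in m; "ax", "ay", "az": the turn, a rotation vector about the tool's x, y, z in degrees. In form: [{"x": .., "y": .., "z": .., "ax": .., "ay": .., "az": ..}, ...]. A call has 1 to 8 rows; each row shifts and turns the commanded pose from where the row before left it, along the tool's axes as they then stand; what a row does not reach is not made up. A row lasts 1/8 s, in which the tool goes at most 62.5 mm and 10.7 degrees, less where a joint would pass 70% of its speed; a pose out of reach is approached as far as the arm can. A call is refused whole if a number of a shift passes 0.0625 or a number of a turn 10.7, either way. A call with a gripper value outside its range is refused whole. "gripper" is the closure in counts, from 0 (fully open) to 255 (shut), set as the call begins (left out, the last holds). The fingers move at their own pace and stop on an object; the grip force is fixed at half the most. Time passes only in rows, so rows that do not move let the fingers close. It gives the time, the measured TCP pose, the force, the opening and the grip force at its end, in the units of the state.
- manip.sense(): the state, without advancing time (a new reading comes with each control period).
- manip.get_image(name): name is "scene" or "top" or "wrist"; returns a dict with "img" (480x640x3 uint8, blue, green, red), "range_z" (480x640 float32, m along the optical axis (not along the pixel's ray), 0 where there is no reading), "intrinsics" (3x3 intrinsics, pixels), "k1" (the pictures are not rectified: a ray, as slopes to the right and down, at radius r is drawn at 1 + k1 r^2 times it, then the intrinsics apply), "R" (3x3) and "t" (3): a world point X has camera coordinates R X + t. Camera axes: x right, y down, z forward; pixel columns grow to the right and rows downward; lengths in m; the calibration is good to about 2 mm. A picture is of the moment at which its call begins.
- manip.hand_in(): hands the job in; it is judged then, once.
Trained networks look in a picture, given as the dict that the camera call returned (one of the last four; its "shot" number tells which), for a name from the list of things; names that differ only in an ending like _2 or _b are one class to them, and where a whole thing is asked for, a point or a joint stands for the part that bears it (a point fixed in the world has none). Each returns a list of dicts, best first, with "score" (0 to 1); they miss things now and then, are a little off and sometimes report something else, mostly with a low value. They report only what shows in the picture. A call takes as long as a camera call. They do not tell look-alikes from the thing itself.
- manip.boxes_of(name, picture): "box" ([left, top, right, bottom] in pixels, round what is visible of it).
- manip.masks_of(name, picture): "mask" (480x640 bool, what is visible of it) and "box" ([left, top, right, bottom] in pixels, round what is visible of it).
The state is a dict: "t": time; "joint_positions": joint angles; "qd": joint speeds; "joint_torque": joint torques, N m; "position": TCP position; "tool_rot": TCP orientation; "force": force on the tool from outside, world axes, zero at the start; "torque": the same for the moment, N m; "width": finger opening in m; "gripper_force": force on a finger pad.
Only numpy, scipy, OpenCV 4.12 (cv2) and the standard library are available. Lean on these libraries where they do the work, as an engineer would, in place of code of your own. Each camera call takes 0.05 s, during which the arm holds its last target. There are 200 camera calls.

## Task

Press the red plunger of the cassette dispenser all the way down once and let it come back up, so that a single cassette slides out onto the bench. Then gently push that cassette along the bench with the fingertips until the whole of it lies on the round blue pad: do not pick it up, squeeze it or press hard on it, leave the other two cassettes in the dispenser and do not disturb the cup, the timer or the slide box.

Things in the scene. Friction and masses are not known exactly. Their poses are not given: they have to be found in the camera images.
- dispenser: White/grey cassette dispenser fixed to the bench. Origin on the bench under the middle of its magazine (white open-topped well, 46 mm high, three stacked cassettes). Outlet faces its own -x; front face 25.5 mm from the origin, foot 57 mm wide. Behind the magazine, x = 25 to 93 mm: grey housing 48 mm wide, 34 mm high, plunger on top. Each full press slides out the lowest cassette; the next one drops. z up.
- plunger_top (a point): Centre of the top of the red round plunger button (30 mm diameter), 60 mm behind the dispenser's origin in its own +x and 62 mm above the bench when up, 42 mm when fully down.
- plunger (a joint): Downward travel of the plunger in m: 0 up, 0.020 fully down (hard stop; from 0.018 counts as all the way). Spring 3 N at the top to 6 N at the bottom, plus a damper of 25 N per m/s; it returns by itself. It drives a hidden steel tongue, 26 mm wide, 66 mm forward under the stack; the tongue draws back as the plunger rises.
- cassette_1: The lowest orange tissue cassette of the stack, to be dispensed: flat closed box with dark slots in its top, 40 (x) x 28 (y) x 12 mm, about 15 g. Origin at the centre of its underside. At the start on the bench, axes as the dispenser's. A press slides it along the bench in the dispenser's -x until its centre is about 63 mm from the dispenser's origin (a fast press sends it some cm further).
- cassette_2: The middle cassette of the stack, the same size and look; origin at the centre of its underside, 12 mm above the bench at the start, on the bench after one press. It stays in the dispenser.
- cassette_3: The top cassette of the stack, the same size and look; origin at the centre of its underside, 24 mm above the bench at the start. It stays in the dispenser.
- pad_blue: Round blue pad, 100 mm diameter, flat on the bench (1 mm, nothing catches on it), the place for the cassette, to the left or to the right in front of the dispenser. Origin at its centre.
- pad_yellow: A yellow pad of the same size on the other side; not to be used. Origin at its centre.
- red_cup: Bystander: lidded specimen cup with a red lid, 50 mm diameter, 63 mm high, loose, standing beyond the pads. Origin at the centre of its underside.
- bench_timer: Bystander: white countdown timer, 62 x 62 x 18 mm, loose. Origin at the centre of its underside.
- slides: Bystander: teal and white box of microscope slides, 85 (x) x 33 (y) x 46 mm, loose, standing to the right of the dispenser. Origin at the centre of its underside.
Mind the look-alikes: they are no part of the job. Leave any turquoise look-alike of the dispenser alone. What is shaped like the cassette_3 but white is not meant.

How it is judged:
On the way, in this order (a step that is already met when the one before it is completed fails the run):
1. the plunger is pressed all the way down (value of joint plunger above 0.018 m), for 0.05 s.
2. the plunger is up again and one cassette lies on the bench in front of the outlet (value of joint plunger below 0.003 m and x of cassette_1 in the frame of dispenser below -0.05 m and height (world z) of cassette_1 below 0.004 m), for 0.1 s.
At the end, for the whole second after the job is handed in: The dispensed cassette lies flat and at rest on the blue pad, its centre within 32 mm of the pad's centre; the plunger is up; the other two cassettes rest one on the other in the dispenser's magazine, within 8 mm of its middle (horizontal distance between cassette_1 and pad_blue below 0.032 m and height (world z) of each of cassette_1, cassette_2 below 0.004 m and angle between cassette_1's own z axis and vertical below 0.1 rad and linear speed of cassette_1 below 0.01 m/s and value of joint plunger below 0.003 m and horizontal distance between each of cassette_2, cassette_3 and dispenser below 0.008 m and height (world z) of cassette_3 below 0.016 m); the robot touches nothing.
It fails at once if the dispensed cassette is lifted off the bench or tipped over (underside centre above 10 mm, or tilted past 0.4 rad) (height (world z) of cassette_1 above 0.01 m or angle between cassette_1's own z axis and vertical above 0.4 rad).
It fails at once if the cassette is squeezed or pressed by the fingers with more than 15 N (contact force between the fingers and cassette_1 above 15 N).
It fails at once if a second cassette leaves the dispenser or one is taken out at the top (horizontal distance between any of cassette_2, cassette_3 and dispenser above 0.015 m or height (world z) of cassette_2 above 0.02 m or height (world z) of cassette_3 above 0.032 m).
It fails at once if the cup, the timer or the slide box is moved by more than 10 mm (distance of any of red_cup, bench_timer, slides from where it was at the start of the episode above 0.01 m).
It also fails if it takes over 72 s, if anything falls off the work surface, if the arm or the gripper's body presses on something with over 40 N, if the wrist force passes 120 N, or if a joint passes its speed limit or range.

## Working session

There is one attempt and no reset: what is moved stays moved. The work goes in short steps, Python scripts to look and compute and a tool call to move; the robot and the scene stay as the last step left them, time stands still between calls to the robot, and variables do not carry over. Pictures are saved under pics/ and viewed, at most 10 in all, crops included, and the job is handed in when it is done.

Besides the shell and the picture viewer there is one more tool, called after ">>>" as name([rows], argument=value, ...), one row to a line, values as JSON. step_arm: Moves the arm, as the interface text tells. Its arguments: {"type":"object","properties":{"increments":{"type":"array"},"gripper":{"type":"number"}},"required":["increments"]}

```bash
mkdir -p pics; cat > h.py <<'E'
import numpy as np, cv2
from station import manip
def world(p,uv,z=None):
    """pixels -> world, by range, or on plane z"""
    uv=np.atleast_2d(uv).astype(float);K=p["intrinsics"]
    d=np.c_[(uv[:,0]-K[0,2])/K[0,0],(uv[:,1]-K[1,2])/K[1,1]]
    s=d.copy()
    for _ in range(10): s=d/(1+p["k1"]*(s**2).sum(1,keepdims=True))
    r=np.c_[s,np.ones(len(s))]@p["R"]; c=-p["R"].T@p["t"]
    if z is None: k=p["range_z"][uv[:,1].astype(int),uv[:,0].astype(int)]
    else: k=(z-c[2])/r[:,2]
    return c+r*k[:,None]
def mask(p,n,i=0):
    m=manip.masks_of(n,p)
    return m
def cloud(p,m):
    v,u=np.nonzero(m); k=p["range_z"][v,u]>0
    return world(p,np.c_[u[k],v[k]])
E
python3 - <<'E'
from h import *
p=manip.get_image("top"); q=manip.get_image("scene")
cv2.imwrite("pics/top.png",p["img"]);cv2.imwrite("pics/scene.png",q["img"])
for n in ["dispenser","plunger_top","cassette_3","pad_blue","pad_yellow","red_cup","bench_timer","slides"]:
    for m in manip.masks_of(n,p):
        c=cloud(p,m["mask"])
        if len(c): print(n,round(m["score"],2),np.round(m["box"]),np.round(np.median(c,0),3),np.round(c.min(0),3),np.round(c.max(0),3))
E
```

```text
dispenser 0.63 [286. 297. 325. 358.] [ 0.417 -0.012  0.033] [ 0.345 -0.057 -0.004] [0.469 0.022 0.066]
plunger_top 0.75 [357. 186. 380. 231.] [ 0.65  -0.151  0.045] [ 0.61  -0.18  -0.006] [ 0.7   -0.136  0.049]
plunger_top 0.74 [293. 307. 310. 323.] [ 0.434 -0.008  0.061] [ 0.421 -0.024  0.032] [0.448 0.006 0.066]
plunger_top 0.72 [292. 194. 311. 210.] [ 0.66  -0.012  0.061] [ 0.645 -0.026  0.034] [0.674 0.003 0.065]
plunger_top 0.66 [401. 196. 436. 229.] [ 0.641 -0.262  0.016] [ 0.603 -0.299  0.008] [ 0.677 -0.227  0.022]
cassette_3 0.84 [298. 224. 317. 245.] [ 0.6   -0.02   0.035] [ 0.578 -0.035  0.006] [ 0.623 -0.005  0.045]
cassette_3 0.69 [270. 131. 292. 150.] [0.809 0.037 0.01 ] [ 0.79   0.015 -0.004] [0.839 0.06  0.016]
pad_blue 0.8 [370. 264. 412. 307.] [ 0.491 -0.198  0.001] [ 0.445 -0.247 -0.005] [ 0.537 -0.152  0.006]
pad_yellow 0.88 [173. 258. 218. 305.] [0.502 0.217 0.   ] [ 0.456  0.169 -0.005] [0.553 0.266 0.006]
red_cup 0.69 [189. 190. 216. 217.] [0.661 0.192 0.061] [ 0.639  0.169 -0.004] [0.703 0.235 0.068]
bench_timer 0.77 [400. 196. 440. 232.] [ 0.639 -0.263  0.016] [ 0.601 -0.303 -0.005] [ 0.682 -0.227  0.022]
bench_timer 0.4 [299. 223. 314. 243.] [ 0.6   -0.02   0.035] [ 0.578 -0.035  0.006] [ 0.619 -0.005  0.045]
slides 0.97 [360. 185. 382. 229.] [ 0.651 -0.152  0.045] [ 0.611 -0.179 -0.005] [ 0.697 -0.137  0.049]
```

View pics/top.png

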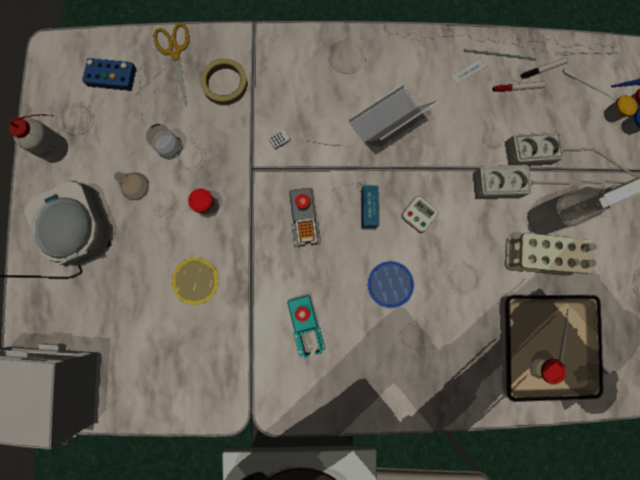

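View pics/scene.png

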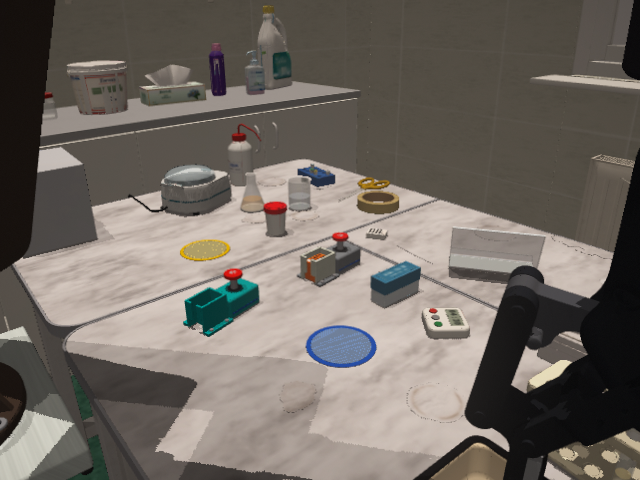

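The real dispenser (grey/white) has its plunger at px (302,202), about (0.660, -0.012), and its magazine at px (306,233), about (0.600, -0.020). The blue pad is at px (391,284), about (0.491, -0.198). The turquoise look-alike sits below the dispenser at px (305,325).

```bash
python3 - <<'E'
from h import *
from scipy.spatial.transform import Rotation as R
s=manip.sense();print(s["position"],s["tool_rot"],s["width"]); M=R.from_euler("xyz",s["tool_rot"]).as_matrix();print(M.round(3))
print((M.T@(np.array([.60,-.02,.23])-s["position"])).round(3))
E
```

```text
[ 0.2558749  -0.62460754  0.23127411] [ 3.14156348e+00  7.26621312e-06 -2.75279054e+00] 0.08531718549834645
[[-0.925 -0.379 -0.   ]
 [-0.379  0.925  0.   ]
 [-0.     0.    -1.   ]]
[-0.548  0.429  0.001]
```

>>> step_arm([
  {"x": -0.045, "y": 0.035},
  {"x": -0.045, "y": 0.035},
  {"x": -0.045, "y": 0.035},
  {"x": -0.045, "y": 0.035},
  {"x": -0.045, "y": 0.035},
  {"x": -0.045, "y": 0.035},
  {"x": -0.045, "y": 0.035},
  {"x": -0.045, "y": 0.035},
], gripper=255)

```text
validation failed for argument at $.in...
```

>>> step_arm([
  {"x": -0.045, "y": 0.035},
  {"x": -0.045, "y": 0.035},
  {"x": -0.045, "y": 0.035},
  {"x": -0.03, "y": 0.03},
  {},
  {},
])

```text
validation failed for argument at $.in...
```

```bash
cat > look.py <<'E'
from h import *
import sys
p=manip.get_image("wrist");cv2.imwrite(sys.argv[1],p["img"])
print(manip.sense()["position"].round(4), "cam",(-p["R"].T@p["t"]).round(3))
for n in ["dispenser","plunger_top","cassette_3","pad_blue"]:
    for m in manip.masks_of(n,p)[:3]:
        c=cloud(p,m["mask"])
        if n=="plunger_top": c=c[c[:,2]>.055]
        if n=="cassette_3": c=c[c[:,2]>np.percentile(c[:,2],90)-.004]
        if len(c)<5: continue
        r=cv2.minAreaRect((c[:,:2]*1000).astype(np.float32))
        print(n,round(m["score"],2),np.round(m["box"]),np.round(np.median(c,0),4),"rect",np.round(np.r_[r[0],r[1],r[2]],1))
E
python3 look.py pics/w1.png
```

```text
[ 0.2559 -0.6246  0.2313] cam [ 0.19  -0.652  0.375]
```

View pics/w1.png

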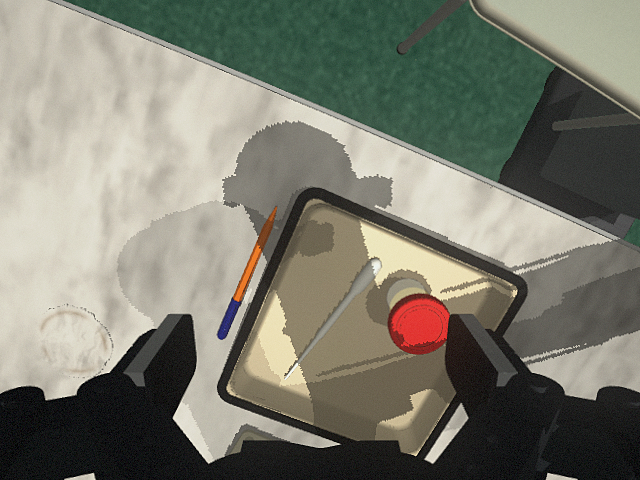

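The wrist view shows only the tray, since the arm has not moved. The call was refused because the rows need all six keys.

>>> step_arm([
  {"x": -0.045, "y": 0.035, "z": 0, "ax": 0, "ay": 0, "az": 0},
  {"x": -0.045, "y": 0.035, "z": 0, "ax": 0, "ay": 0, "az": 0},
  {"x": -0.045, "y": 0.035, "z": 0, "ax": 0, "ay": 0, "az": 0},
  {"x": -0.045, "y": 0.035, "z": 0, "ax": 0, "ay": 0, "az": 0},
  {"x": -0.045, "y": 0.035, "z": 0, "ax": 0, "ay": 0, "az": 0},
  {"x": -0.045, "y": 0.035, "z": 0, "ax": 0, "ay": 0, "az": 0},
  {"x": -0.045, "y": 0.035, "z": 0, "ax": 0, "ay": 0, "az": 0},
  {"x": -0.045, "y": 0.035, "z": 0, "ax": 0, "ay": 0, "az": 0},
], gripper=255)

```text
t: 1.75
position: [0.4836, -0.2273, 0.2317]
tool_rot: [-3.141, 0.001, -2.753]
force: [0.3, -0.4, 0.2]
width: 0.0001
gripper_force: 0.0
```

>>> step_arm([
  {"x": -0.045, "y": 0.035, "z": 0, "ax": 0, "ay": 0, "az": 0},
  {"x": -0.045, "y": 0.035, "z": 0, "ax": 0, "ay": 0, "az": 0},
  {"x": -0.045, "y": 0.035, "z": 0, "ax": 0, "ay": 0, "az": 0},
  {"x": -0.03, "y": 0.03, "z": 0, "ax": 0, "ay": 0, "az": 0},
])

```text
t: 2.25
position: [0.5854, -0.0394, 0.2313]
tool_rot: [-3.141, 0.0, -2.752]
force: [-0.5, -0.5, 0.5]
width: 0.0001
gripper_force: 0.0
```

>>> step_arm([
  {"x": 0, "y": 0, "z": 0, "ax": 0, "ay": 0, "az": -10.5},
  {"x": 0, "y": 0, "z": 0, "ax": 0, "ay": 0, "az": -10.5},
  {"x": 0, "y": 0, "z": 0, "ax": 0, "ay": 0, "az": -10.5},
  {"x": 0, "y": 0, "z": 0, "ax": 0, "ay": 0, "az": -10.5},
  {"x": 0, "y": 0, "z": 0, "ax": 0, "ay": 0, "az": -10.5},
  {"x": 0, "y": 0, "z": 0, "ax": 0, "ay": 0, "az": -10.5},
  {"x": 0, "y": 0, "z": 0, "ax": 0, "ay": 0, "az": -10.5},
  {"x": 0, "y": 0, "z": 0, "ax": 0, "ay": 0, "az": 0},
])

```text
t: 3.25
position: [0.5843, -0.0416, 0.2314]
tool_rot: [-3.141, -0.0, -1.471]
force: [-0.6, -0.1, 0.7]
width: 0.0002
gripper_force: 0.0
```

```bash
python3 look.py pics/w2.png; python3 -c "
from h import *
s=manip.sense();print(s['tool_rot'],s['joint_positions'].round(2) if hasattr(s['joint_positions'],'round') else s['joint_positions'])"
```

```text
[ 0.5844 -0.0416  0.2314] cam [ 0.592 -0.113  0.375]
dispenser 0.92 [184. 194. 328. 263.] [ 0.6429 -0.022   0.035 ] rect [640.2 -16.1 130.2  51.5   9.7]
dispenser 0.78 [445. 214. 598. 293.] [ 0.4209 -0.0194  0.0345] rect [407.8 -13.5 123.8  62.8  14.2]
plunger_top 0.66 [481. 257. 523. 293.] [ 0.4371 -0.0101  0.0625] rect [435.9  -9.2  29.1  28.8  28.4]
plunger_top 0.57 [198. 228. 237. 263.] [ 0.6609 -0.0126  0.0628] rect [661.1 -11.6  29.   28.7  66.1]
cassette_3 0.77 [272. 221. 321. 253.] [ 0.6015 -0.0186  0.0369] rect [601.7 -18.4  40.1  26.5   8.4]
cassette_3 0.62 [ 42. 243.  96. 291.] [0.8107 0.0367 0.0126] rect [811.2  37.2  29.5  38.6  30.3]
cassette_3 0.52 [184. 194. 331. 266.] [ 0.6609 -0.0125  0.0628] rect [661.1 -12.1  29.2  29.5  88.8]
pad_blue 0.88 [391.   1. 517.  91.] [ 0.4915 -0.188   0.0022] rect [ 491.  -182.6  100.2   68.     6.7]
[ 3.14158838e+00 -3.23942149e-05 -1.47234777e+00] [ 0.26  0.21 -0.19  0.   -1.17 -0.16]
```

View pics/w2.png

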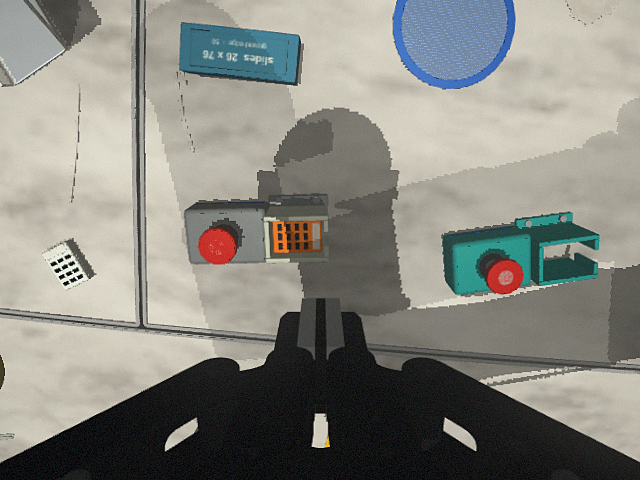

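The view confirms the plunger at px (217,245) and the magazine with its orange cassette at px (297,237). The clear area in front of the outlet is to the right, and the blue pad is at the upper right. Next I go over the plunger and down.

>>> step_arm([
  {"x": -0.011, "y": -0.04, "z": 0, "ax": 0, "ay": 0, "az": -1},
  {"x": -0.011, "y": -0.04, "z": 0, "ax": 0, "ay": 0, "az": 0},
  {"x": 0, "y": 0, "z": 0.05, "ax": 0, "ay": 0, "az": 0},
  {"x": 0, "y": 0, "z": 0.05, "ax": 0, "ay": 0, "az": 0},
  {"x": 0, "y": 0, "z": 0.04, "ax": 0, "ay": 0, "az": 0},
  {"x": 0, "y": 0, "z": 0.02, "ax": 0, "ay": 0, "az": 0},
  {"x": 0, "y": 0, "z": 0, "ax": 0, "ay": 0, "az": 0},
])

```text
t: 4.38
position: [0.6603, -0.0112, 0.0694]
tool_rot: [3.138, -0.0, -1.454]
force: [0.7, -0.1, 0.1]
width: -0.0001
gripper_force: 0.0
```

>>> step_arm([
  {"x": 0, "y": 0, "z": 0.004, "ax": 0, "ay": 0, "az": 0},
  {"x": 0, "y": 0, "z": 0.003, "ax": 0, "ay": 0, "az": 0},
  {"x": 0, "y": 0, "z": 0.003, "ax": 0, "ay": 0, "az": 0},
  {"x": 0, "y": 0, "z": 0.003, "ax": 0, "ay": 0, "az": 0},
  {"x": 0, "y": 0, "z": 0.003, "ax": 0, "ay": 0, "az": 0},
  {"x": 0, "y": 0, "z": 0.003, "ax": 0, "ay": 0, "az": 0},
  {"x": 0, "y": 0, "z": 0.003, "ax": 0, "ay": 0, "az": 0},
  {"x": 0, "y": 0, "z": 0.003, "ax": 0, "ay": 0, "az": 0},
])

```text
t: 5.38
position: [0.662, -0.0108, 0.0472]
tool_rot: [-3.14, -0.0, -1.452]
force: [-2.2, 1.3, 6.0]
width: 0.0002
gripper_force: 3.1
```

>>> step_arm([
  {"x": 0, "y": 0, "z": 0.002, "ax": 0, "ay": 0, "az": 0},
  {"x": 0, "y": 0, "z": 0, "ax": 0, "ay": 0, "az": 0},
])

```text
t: 5.62
position: [0.6619, -0.0109, 0.045]
tool_rot: [-3.14, -0.0, -1.452]
force: [-1.5, 0.4, 5.6]
width: -0.0
gripper_force: 2.6
```

>>> step_arm([
  {"x": 0, "y": 0, "z": 0.002, "ax": 0, "ay": 0, "az": 0},
  {"x": 0, "y": 0, "z": 0.001, "ax": 0, "ay": 0, "az": 0},
  {"x": 0, "y": 0, "z": 0, "ax": 0, "ay": 0, "az": 0},
])

```text
t: 6.0
position: [0.6619, -0.0109, 0.0421]
tool_rot: [-3.14, -0.0, -1.452]
force: [-1.7, 0.1, 5.5]
width: 0.0001
gripper_force: 2.8
```

>>> step_arm([
  {"x": 0, "y": 0, "z": 0.001, "ax": 0, "ay": 0, "az": 0},
  {"x": 0, "y": 0, "z": 0.001, "ax": 0, "ay": 0, "az": 0},
  {"x": 0, "y": 0, "z": 0, "ax": 0, "ay": 0, "az": 0},
])

```text
t: 6.38
position: [0.6621, -0.0109, 0.042]
tool_rot: [-3.14, -0.0, -1.452]
force: [-6.6, 1.5, 18.3]
width: 0.0
gripper_force: 9.2
```

Hard stop reached, so the plunger is fully down. I release it slowly and back off toward the front of the outlet to look.

>>> step_arm([
  {"x": 0, "y": 0, "z": -0.005, "ax": 0, "ay": 0, "az": 0},
  {"x": 0, "y": 0, "z": -0.008, "ax": 0, "ay": 0, "az": 0},
  {"x": 0, "y": 0, "z": -0.015, "ax": 0, "ay": 0, "az": 0},
  {"x": 0, "y": 0, "z": -0.05, "ax": 0, "ay": 0, "az": 0},
  {"x": 0, "y": 0, "z": -0.05, "ax": 0, "ay": 0, "az": 0},
  {"x": -0.03, "y": 0.05, "z": 0, "ax": 0, "ay": 0, "az": 0},
  {"x": -0.03, "y": 0.05, "z": 0, "ax": 0, "ay": 0, "az": 0},
  {"x": 0, "y": 0, "z": 0, "ax": 0, "ay": 0, "az": 0},
], gripper=200)

```text
t: 7.38
position: [0.5515, 0.0374, 0.1682]
tool_rot: [3.141, 0.001, -1.451]
force: [1.0, 0.5, 0.6]
width: 0.0182
gripper_force: 0.0
```

```bash
python3 look.py pics/w3.png
```

```text
[0.5537 0.0373 0.1685] cam [ 0.561 -0.034  0.312]
dispenser 0.88 [106.  90. 300. 175.] [ 0.6431 -0.0152  0.0352] rect [643.1 -14.  135.   56.7   6.6]
dispenser 0.82 [441. 129. 640. 225.] [ 0.4286 -0.0159  0.0348] rect [405.3 -15.6 131.3  58.   18. ]
plunger_top 0.82 [116. 112. 170. 161.] [ 0.6602 -0.0121  0.0628] rect [661.3 -11.7  29.2  29.5  68.2]
plunger_top 0.66 [495. 165. 546. 211.] [ 0.4369 -0.0095  0.0626] rect [436.   -9.1  28.8  29.5  20.7]
cassette_3 0.83 [223. 112. 286. 160.] [ 0.6017 -0.0191  0.0249] rect [602.1 -18.9  40.4  27.    6.6]
cassette_3 0.67 [321. 110. 382. 157.] [ 0.5392 -0.0267  0.0128] rect [538.7 -26.7  39.3  28.    6.8]
cassette_3 0.59 [141. 421. 160. 451.] [0.6559 0.1948 0.0633] rect [656.5 195.1  33.1   8.3  50.9]
```

View pics/w3.png

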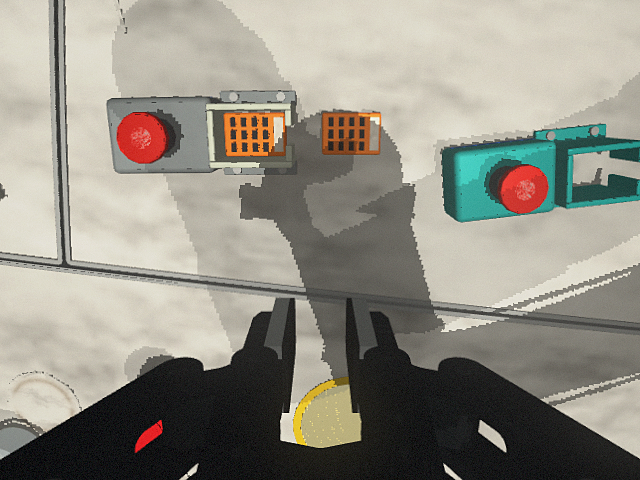

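After the press, cassette_1 lies flat at px (351,133), about (0.539, -0.027) with yaw about 7°. The plunger is up (62.8 mm) and the remaining stack is in place, its top at 25 mm. I descend behind the cassette.

>>> step_arm([
  {"x": 0.018, "y": 0.028, "z": 0.04, "ax": 0, "ay": 0, "az": 0},
  {"x": 0, "y": 0, "z": 0.05, "ax": 0, "ay": 0, "az": 0},
  {"x": 0, "y": 0, "z": 0.05, "ax": 0, "ay": 0, "az": 0},
  {"x": 0, "y": 0, "z": 0.015, "ax": 0, "ay": 0, "az": 0},
  {"x": 0, "y": 0, "z": 0.008, "ax": 0, "ay": 0, "az": 0},
  {"x": 0, "y": 0, "z": 0, "ax": 0, "ay": 0, "az": 0},
], gripper=225)

```text
t: 8.38
position: [0.5303, 0.0158, 0.0049]
tool_rot: [-3.141, 0.0, -1.453]
force: [0.1, -0.3, 0.8]
width: 0.0099
gripper_force: 0.0
```

```bash
cat > c.py <<'E'
from h import *
import sys
s=manip.sense();P=s["position"];a=s["tool_rot"][2];tx=np.array([np.cos(a),np.sin(a)]);ty=np.array([tx[1],-tx[0]])
print("tcp",P.round(4),"yaw",np.degrees(a).round(1),"F",np.round(s["force"],1),s["width"])
pad=np.array([.491,-.198])
for cam in ["wrist","top"]:
    p=manip.get_image(cam)
    if len(sys.argv)>1 and cam=="wrist": cv2.imwrite(sys.argv[1],p["img"])
    for m in manip.masks_of("cassette_3",p):
        c=cloud(p,m["mask"])
        c=c[(c[:,2]>.007)&(c[:,2]<.018)]
        if len(c)<5: continue
        r=cv2.minAreaRect((c[:,:2]*1000).astype(np.float32)); d=np.array(r[0])/1000
        if d[0]>.7: continue
        print(cam,round(m["score"],2),"rect",np.round(np.r_[r[0],r[1],r[2]],1),"cassette in tool",(tx@(d-P[:2])).round(4),(ty@(d-P[:2])).round(4),"to pad world",(pad-d).round(4),"tool",(tx@(pad-d)).round(4),(ty@(pad-d)).round(4))
    for m in manip.masks_of("pad_blue",p)[:1]:
        v,u=np.nonzero(m["mask"]);w=world(p,np.c_[u,v],.001);r=cv2.minEnclosingCircle((w[:,:2]*1000).astype(np.float32));print("pad",cam,np.round(np.r_[r[0],r[1]],1))
E
python3 c.py pics/w4.png
```

```text
tcp [0.5303 0.0158 0.0049] yaw -83.2 F [ 0.1 -0.3  0.8] 0.009937902327670167
wrist 0.71 rect [538.4 -26.5  40.1  28.6   7.4] cassette in tool 0.043 -0.0031 to pad world [-0.0474 -0.1715] tool 0.1647 0.0673
wrist 0.63 rect [583.  -17.8   0.9  10.7   9.6] cassette in tool 0.0396 -0.0484 to pad world [-0.092  -0.1802] tool 0.1681 0.1127
wrist 0.62 rect [582.1 -19.2   1.6  10.4   7.7] cassette in tool 0.0408 -0.0473 to pad world [-0.0911 -0.1788] tool 0.1669 0.1115
pad top [ 491.6 -196.8   49.3]
```

>>> step_arm([
  {"x": 0.006, "y": 0, "z": 0, "ax": 0, "ay": 0, "az": 0},
  {"x": 0.006, "y": 0, "z": 0, "ax": 0, "ay": 0, "az": 0},
  {"x": 0.005, "y": 0, "z": 0, "ax": 0, "ay": 0, "az": 0},
  {"x": 0.005, "y": 0, "z": 0, "ax": 0, "ay": 0, "az": 0},
  {"x": 0.006, "y": -0.0006, "z": 0, "ax": 0, "ay": 0, "az": 1.4},
  {"x": 0.006, "y": -0.0006, "z": 0, "ax": 0, "ay": 0, "az": 1.4},
  {"x": 0.006, "y": -0.0006, "z": 0, "ax": 0, "ay": 0, "az": 1.4},
  {"x": 0.006, "y": -0.0006, "z": 0, "ax": 0, "ay": 0, "az": 1.4},
])

```text
t: 9.68
position: [0.5364, -0.0303, 0.0043]
tool_rot: [3.142, -0.0, -1.552]
force: [0.2, 0.1, -0.3]
width: 0.0104
gripper_force: 0.0
```

```bash
python3 c.py pics/w5.png
```

```text
tcp [ 0.5364 -0.0303  0.0043] yaw -88.9 F [ 0.2  0.1 -0.3] 0.010378671239749159
wrist 0.93 rect [540.9 -56.1  40.1  28.4   1.1] cassette in tool 0.0259 -0.004 to pad world [-0.0499 -0.1419] tool 0.1409 0.0526
top 0.46 rect [647.5 183.6   0.8  12.2  31.4] cassette in tool -0.2118 -0.1151 to pad world [-0.1565 -0.3816] tool 0.3786 0.1637
pad top [ 492.6 -197.9   50.2]
```

View pics/w5.png

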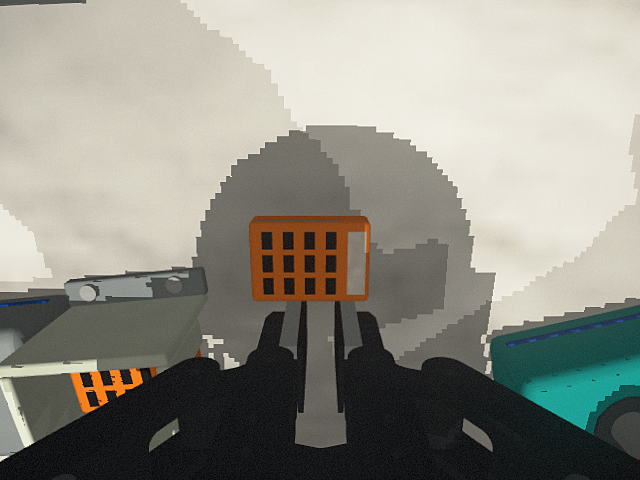

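The cassette at px (310,258) sits square against both fingertips. The clearances to the magazine and the look-alike are fine, so I continue the arc.

>>> step_arm([
  {"x": 0.007, "y": -0.0008, "z": 0, "ax": 0, "ay": 0, "az": 1.9},
  {"x": 0.007, "y": -0.0008, "z": 0, "ax": 0, "ay": 0, "az": 1.9},
  {"x": 0.007, "y": -0.0008, "z": 0, "ax": 0, "ay": 0, "az": 1.9},
  {"x": 0.007, "y": -0.0008, "z": 0, "ax": 0, "ay": 0, "az": 1.9},
  {"x": 0.007, "y": -0.0008, "z": 0, "ax": 0, "ay": 0, "az": 1.9},
  {"x": 0.007, "y": -0.0008, "z": 0, "ax": 0, "ay": 0, "az": 1.9},
  {"x": 0.007, "y": -0.0008, "z": 0, "ax": 0, "ay": 0, "az": 1.9},
  {"x": 0.007, "y": -0.0008, "z": 0, "ax": 0, "ay": 0, "az": 1.9},
])

```text
t: 10.98
position: [0.5373, -0.0866, 0.0043]
tool_rot: [3.142, -0.0, -1.818]
force: [0.2, 0.4, 0.1]
width: 0.0103
gripper_force: 0.1
```

```bash
python3 c.py
```

```text
tcp [ 0.5373 -0.0866  0.0043] yaw -104.2 F [0.2 0.4 0.1] 0.010262395289137138
wrist 0.76 rect [ 535.  -112.5   28.3   40.4   75.3] cassette in tool 0.0257 -0.0041 to pad world [-0.044  -0.0855] tool 0.0937 0.0217
pad wrist [ 494.9 -187.    48.9]
pad top [ 489.4 -199.3   48.5]
```

>>> step_arm([
  {"x": 0.007, "y": -0.0008, "z": 0, "ax": 0, "ay": 0, "az": 1.9},
  {"x": 0.007, "y": -0.0008, "z": 0, "ax": 0, "ay": 0, "az": 1.9},
  {"x": 0.007, "y": -0.0008, "z": 0, "ax": 0, "ay": 0, "az": 1.9},
  {"x": 0.007, "y": -0.0008, "z": 0, "ax": 0, "ay": 0, "az": 1.9},
  {"x": 0.007, "y": -0.0008, "z": 0, "ax": 0, "ay": 0, "az": 1.9},
  {"x": 0.007, "y": -0.0008, "z": 0, "ax": 0, "ay": 0, "az": 1.9},
  {"x": 0.007, "y": -0.0008, "z": 0, "ax": 0, "ay": 0, "az": 1.9},
  {"x": 0.007, "y": -0.0008, "z": 0, "ax": 0, "ay": 0, "az": 1.9},
])

```text
t: 12.28
position: [0.5234, -0.1411, 0.0043]
tool_rot: [3.142, -0.0, -2.083]
force: [0.5, 0.8, 0.6]
width: 0.0099
gripper_force: 0.1
```

```bash
python3 c.py
```

```text
tcp [ 0.5234 -0.1411  0.0043] yaw -119.4 F [0.5 0.8 0.6] 0.009931377762869896
wrist 0.91 rect [ 514.4 -165.2   28.4   40.2   60.5] cassette in tool 0.0255 -0.0039 to pad world [-0.0234 -0.0328] tool 0.0401 0.0043
pad wrist [ 492.6 -197.8   50.6]
pad top [ 467.1 -198.9   41.1]
```

Remaining: about 40 mm ahead and 4 mm sideways. I finish the push, slow down and back away.

>>> step_arm([
  {"x": 0.007, "y": -0.0008, "z": 0, "ax": 0, "ay": 0, "az": 1.9},
  {"x": 0.007, "y": -0.0008, "z": 0, "ax": 0, "ay": 0, "az": 1.9},
  {"x": 0.007, "y": -0.0008, "z": 0, "ax": 0, "ay": 0, "az": 1.9},
  {"x": 0.006, "y": -0.0008, "z": 0, "ax": 0, "ay": 0, "az": 1.9},
  {"x": 0.005, "y": 0, "z": 0, "ax": 0, "ay": 0, "az": 0},
  {"x": 0.004, "y": 0, "z": 0, "ax": 0, "ay": 0, "az": 0},
  {"x": 0.003, "y": 0, "z": 0, "ax": 0, "ay": 0, "az": 0},
  {"x": 0, "y": 0, "z": 0, "ax": 0, "ay": 0, "az": 0},
])

```text
t: 13.58
position: [0.5047, -0.1749, 0.0043]
tool_rot: [3.142, -0.0, -2.214]
force: [0.0, -0.1, 0.4]
width: 0.0103
gripper_force: 0.0
```

>>> step_arm([
  {"x": -0.01, "y": 0, "z": 0, "ax": 0, "ay": 0, "az": 0},
  {"x": -0.02, "y": 0, "z": 0, "ax": 0, "ay": 0, "az": 0},
  {"x": 0, "y": 0, "z": -0.03, "ax": 0, "ay": 0, "az": 0},
  {"x": 0, "y": 0, "z": -0.05, "ax": 0, "ay": 0, "az": 0},
  {"x": 0, "y": 0, "z": -0.05, "ax": 0, "ay": 0, "az": 0},
  {"x": 0, "y": 0, "z": 0, "ax": 0, "ay": 0, "az": 0},
])

```text
t: 14.32
position: [0.5265, -0.1497, 0.1388]
tool_rot: [-3.135, 0.005, -2.212]
force: [0.9, -0.1, -0.5]
width: 0.0102
gripper_force: 0.0
```

```bash
python3 c.py pics/w6.png; python3 - <<'E'
from h import *
p=manip.get_image("top")
for n in ["plunger_top","cassette_3","red_cup","bench_timer","slides"]:
    for m in manip.masks_of(n,p):
        c=cloud(p,m["mask"])
        if len(c): print(n,round(m["score"],2),np.round(np.median(c,0),3))
E
```

```text
tcp [ 0.5265 -0.1497  0.1388] yaw -126.7 F [ 0.9 -0.1 -0.5] 0.010183480510982399
wrist 0.85 rect [ 492.3 -197.8   27.7   39.9   53.3] cassette in tool 0.0591 -0.0013 to pad world [-0.0013 -0.0002] tool 0.0009 0.0009
pad wrist [ 492.8 -198.    50.3]
pad top [ 464.  -201.    39.2]
plunger_top 0.41 [ 0.432 -0.016  0.062]
cassette_3 0.75 [0.81  0.037 0.011]
red_cup 0.77 [0.662 0.192 0.061]
slides 0.67 [ 0.678 -0.151  0.045]
```

View pics/w6.png

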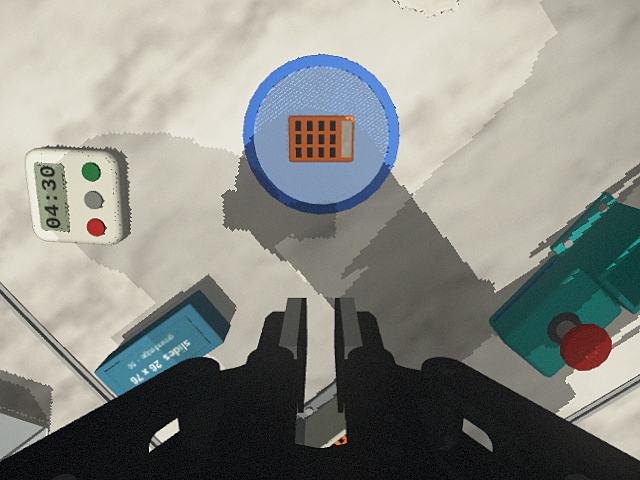

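The cassette at px (321,138) lies wholly on the blue pad, within 1–2 mm of its centre. The slides' shifted reading in the top view comes from the arm partly hiding the box. The hand is clear, so I hand in.

```bash
python3 -c "
from station import manip
print(manip.hand_in())"
```

```text
the job is handed in; nothing more can be done
None
```

I pressed the plunger fully down once and let it come back up, and pushed the one dispensed cassette onto the blue pad, within about 2 mm of its centre; the job is handed in, but no verdict came back.

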